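# Find the stamped parts crate and send it to dispatch

### The job

Two identical blue parts crates stand upright along the far edge of the grey board, and one of them has a white stamp on its underside. With the fingertips, tip each crate over towards the robot on to its side, so that its underside faces away from the robot and can be read; then push the stamped crate, still lying like that, sideways into the dispatch lane until it is wholly between the two yellow tape lines and roughly straight. Only tip and push, never lift or carry; leave the unstamped crate lying outside the lane and do not disturb the other things on the bench.

Things in the scene. Friction and masses are not known exactly. Their poses are not given: they have to be found in the camera images.
- crate_stamped: Open-topped blue crate, 100 mm (x) by 120 (y), 120 tall, walls and floor 4, empty, 0.25 to 0.5 kg, loose. Origin: centre of the underside, z to its mouth. Starts upright just beyond the board, -x wall facing the board, 5 to 35 mm off its edge, up to 0.13 rad askew, left or right of the lane. Lying on its -x wall its z points to the robot. Has a white stamp underneath: ring, 76 across, round a dot.
- crate_plain: Open-topped blue crate, 100 mm (x) by 120 (y), 120 tall, walls and floor 4, empty, 0.25 to 0.5 kg, loose. Origin: centre of the underside, z to its mouth. Starts upright just beyond the board, -x wall facing the board, 5 to 35 mm off its edge, up to 0.13 rad askew, left or right of the lane. Lying on its -x wall its z points to the robot. No stamp underneath.
- board: Grey board fixed on the robot's side of the crates, 200 mm (x) by 860 (y), 5 thick. Origin: underside's centre; x points to the crates, y to the robot's left. A crate pushed to the robot 100 mm up its far wall stops at the board's far edge (x = +100) and tips; follow in a rising arc (a level push jams), lower edge creeping back 5 x tan(tilt). It overbalances near 0.85 rad on to the board.
- dispatch_lane: Strip between two flush yellow tape lines, 190 mm clear between them, that run away from the robot over board and bench, square to the board's far edge. Origin: on the bench on the lane's centre line, 150 mm beyond that edge; x along the lane away from the robot, y to the robot's left; lines 22 mm wide, from x = -340 to +190. One crate starts left of the lane, one right.
- tape_roll: Bystander: roll of packing tape lying flat, 100 mm across, 48 mm high, loose. Origin: centre of its underside.
- carton: Bystander: small cardboard carton, 80 by 110 mm, 55 mm high, loose. Origin: centre of its underside.
- screwdriver: Bystander: screwdriver lying on the bench to the left of the work, loose, about 200 mm long along its x, under 35 mm high. Origin: under its middle.
Things that resemble listed ones, but are neither listed nor needed, are in the scene too. Leave any turquoise look-alike of the crate_stamped alone.

How it is judged:
By the outcome, as a careful person would: the job done as asked, in the order asked, and still so for the second after the job is handed in, with the robot touching nothing.
It also fails if it takes over 70 s, if anything falls off the work surface, if the arm or the gripper's body presses on something with over 40 N, if the wrist force passes 120 N, or if a joint passes its speed limit or range.

### The arm

A 7-joint arm with a two-finger parallel gripper is mounted at the origin on the work surface. World frame = base frame: x ahead of the robot, y to its left, z up, the work surface at z = 0. Lengths are in m, angles in degrees, forces in N, time in s.
With the tool pointing down it reaches from about 0.4 to 0.85 m from the base axis. Payload 4.4 kg.
Tool frame: the origin (TCP) lies midway between the tips of the shut fingers; the grasp point (between the pads) lies 19 mm behind it; z points along the fingers, y is the line along which they close (so a half turn about z gives the same grasp; the last joint's range is limited). The gripper opens to 94 mm and grips with 3 to 60 N. Pads are 16 mm wide; open, the fingers measure 119 mm over their backs; the gripper's body (75 mm by 177 mm) begins 78 mm behind the grasp point.
Start: joints at [72.491, 36.005, 2.206, 86.941, -1.547, 57.084, -1.146], TCP at [0.154, -0.631, 0.205] pointing down, gripper open.
Joint ranges: [-175.42, 175.42], [-21.48, 121.26], [-71.46, 75.88], [10.55, 141.38], [-63.04, 243.04], [13.31, 113.54], [-168.57, 168.57]. Speed limits (degrees/s): [147.25, 147.25, 180, 180, 180, 180, 180].

### API

Orientations are given as [roll, pitch, yaw] about the fixed x, y, z axes, in that order (R = Rz(yaw) Ry(pitch) Rx(roll)).
In Python, from station import monitor, optics, job_done gives the robot as it stands.
- The arm moves only by the shell command python3 -m handwheel 'ROWS' [OPENING] [FORCE]. ROWS is JSON, a list of rows, each an object of numbers: "x", "y", "z": the shift along the tool's x, y, z in mm; "ax", "ay", "az": the turn, a rotation vector about the tool's x, y, z in degrees. A call has 1 to 20 rows; each row shifts and turns the commanded pose from where the row before left it, along the tool's axes as they then stand; what a row does not reach is not made up. A row lasts 1/12 s, in which the tool goes at most 41.7 mm and 7.16 degrees, less where a joint would pass 70% of its speed; a pose out of reach is approached as far as the arm can. A call with a gripper value outside its range is refused whole. OPENING is the opening in per cent of the stroke, from 0 (shut) to 100 (fully open), set as the call begins (- or left out, the last holds). The fingers move at their own pace and stop on an object; FORCE is the grip in N (left out, the last holds). Time passes only in rows, so rows that do not move let the fingers close. It gives the time, the measured TCP pose, the force, the opening and the grip force at its end, in the units of the state.
- monitor.observe(): the state, without advancing time (a new reading comes with each control period).
- optics.grab_frame(name): name is "scene" or "top" or "wrist"; returns (picture, depth): 480x640x3 uint8, red, green, blue; 480x640 float32, m along the optical axis (not along the pixel's ray), 0 where there is no reading.
- optics.get_calibration(name): a dict with "camera_matrix" (3x3 intrinsics, pixels), "pose" (4x4, takes a point from camera to world coordinates). Camera axes: x right, y down, z forward; pixel columns grow to the right and rows downward; lengths in m; the calibration is good to about 2 mm. A picture is of the moment at which its call begins: read the wrist's pose just before it. get_calibration takes no time and is no camera call; for the wrist camera it gives the pose at the moment of the call.
- job_done(): hands the job in; it is judged then, once.
The state is a dict: "time_s": time; "joints": joint angles; "joint_velocities": joint speeds; "joint_efforts": joint torques, N m; "eef_pos": TCP position; "eef_rot": TCP orientation; "force": force on the tool from outside, world axes, zero at the start; "moment": the same for the moment, N m; "gripper_width": opening from 0.0 (shut) to 1.0 (fully open); "grip_force": force on a finger pad.
Only numpy, scipy, OpenCV 4.12 (cv2) and the standard library are available. Lean on these libraries where they do the work, as an engineer would, in place of code of your own. Each camera call takes 0.05 s, during which the arm holds its last target. There are 200 camera calls.

## Working session

There is one attempt and no reset: what is moved stays moved. The work goes in short steps, Python scripts to look and compute and a shell command to move; the robot and the scene stay as the last step left them, time stands still between calls to the robot, and variables do not carry over. Pictures are saved under pics/ and viewed, at most 10 in all, crops included, and the job is handed in when it is done.

```bash
ls; mkdir -p pics
python3 - <<'E'
from station import monitor, optics
import cv2,numpy as np
s=monitor.observe();print({k:np.round(v,3).tolist() for k,v in s.items()})
for n in("scene","top"):
    p,d=optics.grab_frame(n);cv2.imwrite(f"pics/{n}0.png",p[:,:,::-1]);np.save(f"pics/{n}0.npy",d)
    c=optics.get_calibration(n);print(n,np.round(c["camera_matrix"],1).tolist(),np.round(c["pose"],3).tolist())
E
```

```text
pics
{'time_s': 0.0, 'joints': [72.492, 36.059, 2.205, 86.994, -1.547, 57.084, -1.145], 'joint_velocities': [0.025, 0.071, -0.059, -0.033, 0.015, -0.01, -0.011], 'joint_efforts': [-0.001, -54.975, 1.144, -18.664, -0.052, 0.024, 0.0], 'eef_pos': [0.154, -0.631, 0.205], 'eef_rot': [-179.894, 0.003, 13.737], 'force': [0.147, 0.638, -0.295], 'moment': [0.032, 0.029, 0.01], 'grip_force': 0.0, 'gripper_width': 0.997}
scene [[462.3, 0.0, 321.8], [0.0, 462.3, 237.9], [0.0, 0.0, 1.0]] [[-0.864, 0.343, -0.369, 1.019], [0.504, 0.613, -0.609, 0.892], [0.017, -0.712, -0.702, 0.867], [0.0, 0.0, 0.0, 1.0]]
top [[503.4, 0.0, 317.4], [0.0, 503.4, 239.7], [0.0, 0.0, 1.0]] [[0.028, -0.99, 0.141, 0.399], [-1.0, -0.029, -0.002, 0.187], [0.006, -0.141, -0.99, 1.375], [0.0, 0.0, 0.0, 1.0]]
```

View pics/scene0.png

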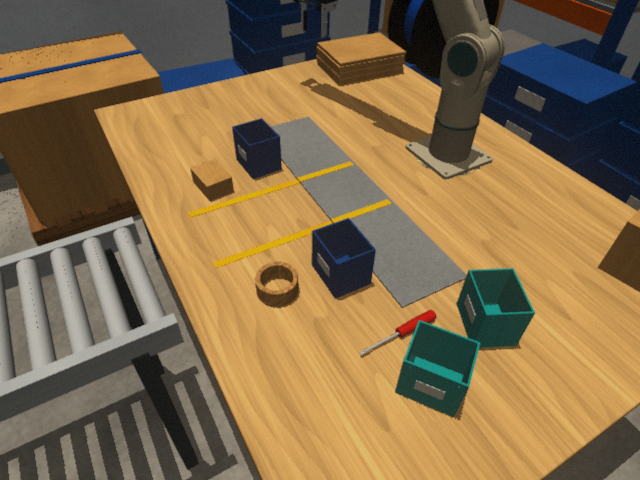

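View pics/top0.png

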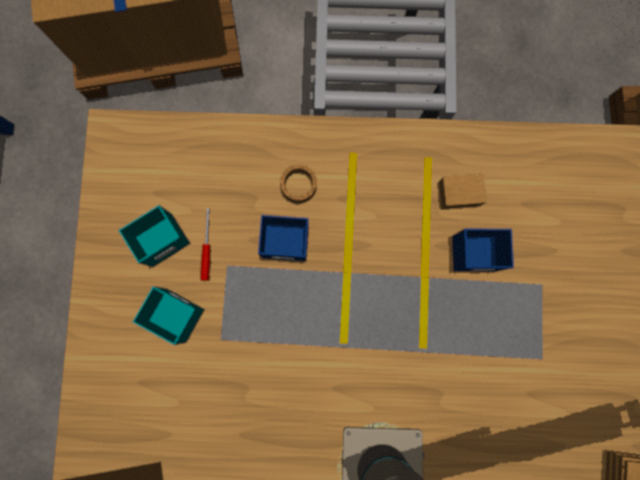

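The top view shows the two blue crates at px (284,239), left, and (483,250), right. Turquoise look-alikes are at (153,236) and (168,315), to be left alone. The tape roll is at (298,184), the carton at (463,190), the screwdriver at (206,245), and the lane lines at columns ~350 and ~427. In the scene view the blue crates are at (343,257) and (257,147).

```bash
cat > h.py <<'E'
from station import monitor, optics
import cv2,numpy as np
def ray(n,uv,z,c=None):
    c=c or optics.get_calibration(n);K=np.array(c["camera_matrix"]);T=np.array(c["pose"])
    uv=np.atleast_2d(np.array(uv,float));v=(np.linalg.inv(K)@np.c_[uv,np.ones(len(uv))].T).T@T[:3,:3].T
    return T[:3,3]+v*((z-T[2,3])/v[:,2])[:,None]
def cloud(n,d,c=None):
    c=c or optics.get_calibration(n);K=np.array(c["camera_matrix"]);T=np.array(c["pose"])
    v,u=np.mgrid[:480,:640];P=np.stack([(u-K[0,2])/K[0,0]*d,(v-K[1,2])/K[1,1]*d,d],-1)
    return P@T[:3,:3].T+T[:3,3]
def mask(p,lo,hi): return cv2.inRange(cv2.cvtColor(p,cv2.COLOR_RGB2HSV),lo,hi)
def blobs(m,amin=150):
    cs,_=cv2.findContours(m,cv2.RETR_EXTERNAL,cv2.CHAIN_APPROX_NONE)
    return [c for c in cs if cv2.contourArea(c)>amin]
BLUE=((105,120,40),(125,255,255))
E
python3 - <<'E'
from h import *
p=cv2.imread("pics/top0.png")[:,:,::-1].copy();d=np.load("pics/top0.npy");P=cloud("top",d)
m=mask(p,*BLUE)
for c in blobs(m):
    x,y,w,h=cv2.boundingRect(c)
    if y<150 or y>330: continue
    mm=np.zeros(m.shape,np.uint8);cv2.drawContours(mm,[c],-1,255,-1)
    s=(mm>0)&(P[:,:,2]>.105)&(P[:,:,2]<.135)&(d>0)
    pts=P[s][:,:2].astype(np.float32)*1000
    print("blue",(x,y,w,h),len(pts),np.round(P[s][:,2].mean(),3),"rim rect",cv2.minAreaRect(pts))
    for dd in (mm,):
        # by ray: top-edge contour pixels
        q=cv2.minAreaRect((ray("top",c[:,0],.12)[:,:2]*1000).astype(np.float32));print("  ray rect",q)
for nm,lo,hi in(("yellow",(22,150,120),(32,255,255)),):
    for c in blobs(mask(p,lo,hi),300):
        print(nm,cv2.boundingRect(c),np.round(cv2.boxPoints(cv2.minAreaRect((ray("top",c[:,0],.003)[:,:2]*1000).astype(np.float32)))).tolist())
for c in blobs(mask(p,(0,0,70),(179,45,170)),8000):
    print("grey",cv2.boundingRect(c),np.round(cv2.boxPoints(cv2.minAreaRect((ray("top",c[:,0],.005)[:,:2]*1000).astype(np.float32)))).tolist())
# bystanders, from height
hm=((P[:,:,2]>.015)&(P[:,:,2]<.3)&(P[:,:,0]>.25)&(P[:,:,0]<.95)).astype(np.uint8)*255
for c in blobs(hm,60):
    mm=np.zeros(hm.shape,np.uint8);cv2.drawContours(mm,[c],-1,255,-1);q=P[(mm>0)&(hm>0)]
    print("obj",cv2.boundingRect(c),"z",np.round(np.percentile(q[:,2],95),3),"xy range",np.round(np.percentile(q[:,:2],[1,99],axis=0),3).tolist())
sc=cv2.imread("pics/scene0.png")
cv2.imwrite("pics/crop.png",np.hstack([cv2.resize(p[195:295,230:360,::-1],(400,308)),cv2.resize(p[195:295,410:540,::-1],(400,308))]))
E
```

```text
blue (463, 230, 50, 40) 336 0.117 rim rect ((567.6088256835938, -245.91543579101562), (97.3489761352539, 119.0694351196289), 1.8983588218688965)
  ray rect ((564.9207763671875, -244.25775146484375), (98.81510162353516, 120.36627960205078), 1.7500369548797607)
blue (259, 216, 49, 42) 241 0.118 rim rect ((583.8973999023438, 269.917724609375), (117.18679809570312, 97.91785430908203), 87.56124877929688)
  ray rect ((581.5621948242188, 270.0001525878906), (116.9605712890625, 100.3365249633789), 87.81783294677734)
yellow (419, 157, 13, 192) [[310.0, -117.0], [838.0, -133.0], [839.0, -109.0], [310.0, -93.0]]
yellow (340, 153, 17, 191) [[316.0, 95.0], [844.0, 79.0], [845.0, 102.0], [317.0, 119.0]]
grey (221, 266, 321, 93) [[291.0, -422.0], [488.0, -428.0], [514.0, 428.0], [318.0, 434.0]]
grey (0, 0, 640, 480) [[-54.0, 1091.0], [7.0, -791.0], [1337.0, -748.0], [1276.0, 1135.0]]
obj (132, 286, 72, 59) z 0.123 xy range [[0.311, 0.484], [0.447, 0.628]]
obj (200, 237, 11, 44) z 0.03 xy range [[0.473, 0.472], [0.584, 0.497]]
obj (453, 228, 61, 44) z 0.122 xy range [[0.518, -0.307], [0.62, -0.186]]
obj (258, 215, 51, 46) z 0.123 xy range [[0.533, 0.209], [0.636, 0.331]]
obj (118, 205, 72, 62) z 0.122 xy range [[0.509, 0.534], [0.651, 0.682]]
obj (440, 174, 47, 35) z 0.06 xy range [[0.692, -0.263], [0.776, -0.151]]
obj (280, 164, 37, 39) z 0.053 xy range [[0.695, 0.192], [0.792, 0.287]]
```

View pics/crop.png

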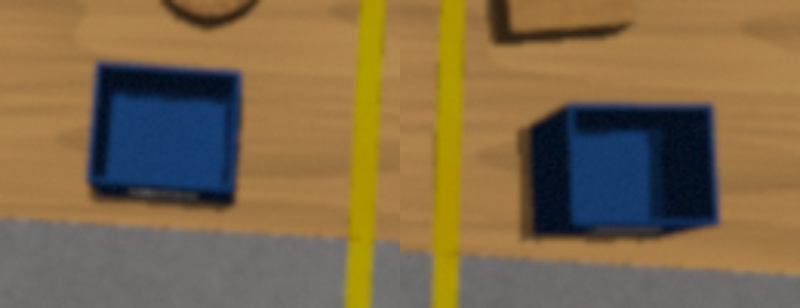

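Could be taken for the target: blue crates at top px (284,239) and (483,250), which are the right ones by colour, place and size (117–120 × 98–100 mm rim at z≈0.118). The turquoise ones at (153,236) and (168,315) are rejected. The crop shows both blue crates upright, with their label walls facing the board. The board is yawed about -1.75°, and its far edge lies at x ≈ 501+0.030y mm. I'll start with the right crate.

```bash
python3 -m handwheel '[{"z":-32,"az":5.2},{"z":-32,"az":5.2},{"z":-32,"az":5.1}]' 60 20
python3 -m handwheel '[{"x":26.8,"y":-22},{"x":26.8,"y":-22},{"x":26.8,"y":-22},{"x":26.8,"y":-22},{"x":26.8,"y":-22},{"x":26.8,"y":-22},{"x":26.8,"y":-22},{"x":26.8,"y":-22},{"x":26.8,"y":-22},{"x":26.8,"y":-22},{"x":26.8,"y":-22},{"x":26.8,"y":-22},{"x":26.8,"y":-22},{"x":26.8,"y":-22},{"x":26.8,"y":-22},{"x":26.8,"y":-22},{"x":26.8,"y":-22},{"x":26.8,"y":-22},{},{}]'
```

```text
$[0]: bad value
$[0]: bad value
```

```bash
python3 -m handwheel '[{"x":0,"y":0,"z":-32,"ax":0,"ay":0,"az":5.2},{"x":0,"y":0,"z":-32,"ax":0,"ay":0,"az":5.2},{"x":0,"y":0,"z":-32,"ax":0,"ay":0,"az":5.1}]' 60 20
```

```text
time_s: 0.35
eef_pos: [0.1542, -0.6306, 0.3017]
eef_rot: [-179.9, 0.0, -2.0]
force: [-0.0, -0.2, 0.1]
gripper_width: 0.824
grip_force: 0.0
```

```bash
python3 -m handwheel --help; python3 -m handwheel '[{"x":0,"y":0,"z":0,"ax":0,"ay":0,"az":0}]'
```

```text
time_s: 0.43
eef_pos: [0.1551, -0.6348, 0.308]
eef_rot: [179.4, -0.2, -2.0]
force: [-0.2, -0.8, 0.4]
gripper_width: 0.748
grip_force: 0.0invalid input: not JSON, or not a number
```

```bash
python3 -m handwheel '[{"x":26.8,"y":-22,"z":0,"ax":0,"ay":0,"az":0},{"x":26.8,"y":-22,"z":0,"ax":0,"ay":0,"az":0},{"x":26.8,"y":-22,"z":0,"ax":0,"ay":0,"az":0},{"x":26.8,"y":-22,"z":0,"ax":0,"ay":0,"az":0},{"x":26.8,"y":-22,"z":0,"ax":0,"ay":0,"az":0},{"x":26.8,"y":-22,"z":0,"ax":0,"ay":0,"az":0},{"x":26.8,"y":-22,"z":0,"ax":0,"ay":0,"az":0},{"x":26.8,"y":-22,"z":0,"ax":0,"ay":0,"az":0},{"x":26.8,"y":-22,"z":0,"ax":0,"ay":0,"az":0},{"x":26.8,"y":-22,"z":0,"ax":0,"ay":0,"az":0},{"x":26.8,"y":-22,"z":0,"ax":0,"ay":0,"az":0},{"x":26.8,"y":-22,"z":0,"ax":0,"ay":0,"az":0},{"x":26.8,"y":-22,"z":0,"ax":0,"ay":0,"az":0},{"x":26.8,"y":-22,"z":0,"ax":0,"ay":0,"az":0},{"x":26.8,"y":-22,"z":0,"ax":0,"ay":0,"az":0},{"x":26.8,"y":-22,"z":0,"ax":0,"ay":0,"az":0},{"x":26.8,"y":-22,"z":0,"ax":0,"ay":0,"az":0},{"x":26.8,"y":-22,"z":0,"ax":0,"ay":0,"az":0},{"x":0,"y":0,"z":0,"ax":0,"ay":0,"az":0},{"x":0,"y":0,"z":0,"ax":0,"ay":0,"az":0}]' 60 20
```

```text
time_s: 2.1
eef_pos: [0.6499, -0.2475, 0.2997]
eef_rot: [-179.9, 0.1, -1.5]
force: [-0.2, -0.5, -0.1]
gripper_width: 0.603
grip_force: 0.0
```

```bash
python3 -m handwheel '[{"x":0,"y":0,"z":28,"ax":0,"ay":0,"az":0},{"x":0,"y":0,"z":28,"ax":0,"ay":0,"az":0},{"x":0,"y":0,"z":28,"ax":0,"ay":0,"az":0},{"x":0,"y":0,"z":28,"ax":0,"ay":0,"az":0},{"x":0,"y":0,"z":28,"ax":0,"ay":0,"az":0},{"x":0,"y":0,"z":28,"ax":0,"ay":0,"az":0},{"x":0,"y":0,"z":28,"ax":0,"ay":0,"az":0},{"x":0,"y":0,"z":5,"ax":0,"ay":0,"az":0},{"x":0,"y":0,"z":0,"ax":0,"ay":0,"az":0},{"x":-5,"y":0,"z":0,"ax":0,"ay":0,"az":0},{"x":-5,"y":0,"z":0,"ax":0,"ay":0,"az":0},{"x":-5,"y":0,"z":0,"ax":0,"ay":0,"az":0},{"x":-5,"y":0,"z":0,"ax":0,"ay":0,"az":0},{"x":-5,"y":0,"z":0,"ax":0,"ay":0,"az":0}]'
python3 -m handwheel '[{"x":-5,"y":0,"z":0,"ax":0,"ay":0,"az":0},{"x":-5,"y":0,"z":0,"ax":0,"ay":0,"az":0},{"x":-5,"y":0,"z":0,"ax":0,"ay":0,"az":0},{"x":-4,"y":0,"z":0,"ax":0,"ay":0,"az":0}]'
```

```text
time_s: 3.27
eef_pos: [0.6254, -0.2508, 0.1025]
eef_rot: [179.9, -0.3, -1.7]
force: [3.6, -1.7, 1.4]
gripper_width: 0.6
grip_force: 1.4
time_s: 3.6
eef_pos: [0.6066, -0.249, 0.1018]
eef_rot: [180.0, -0.3, -1.8]
force: [5.5, -0.5, 4.7]
gripper_width: 0.601
grip_force: 2.6
```

```bash
cat >> h.py <<'E'
def crates(n="top",zmin=.01):
    p,d=optics.grab_frame(n);P=cloud(n,d);m=mask(p,*BLUE)
    for y0,y1 in((-.42,-.12),(-.12,.12),(.12,.42)):
        s=(m>0)&(d>0)&(P[:,:,0]>.3)&(P[:,:,0]<.75)&(P[:,:,1]>y0)&(P[:,:,1]<y1)&(P[:,:,2]>zmin)&(P[:,:,2]<.2)
        if s.sum()<100: continue
        q=P[s];top=q[q[:,2]>np.percentile(q[:,2],99)-.012]
        print(n,s.sum(),"x,y,z 1/99%",np.round(np.percentile(q,[1,99],axis=0),3).tolist(),"top mean",np.round(top.mean(0),3),
          "top rect",cv2.minAreaRect((top[:,:2]*1000).astype(np.float32)))
E
python3 -c "
from h import *
crates();crates('scene')"
```

```text
top 311 x,y,z 1/99% [[0.496, -0.301, 0.01], [0.594, -0.182, 0.126]] top mean [ 0.527 -0.225  0.12 ] top rect ((544.6865844726562, -241.57342529296875), (117.71305084228516, 96.4864501953125), 87.95223999023438)
top 435 x,y,z 1/99% [[0.534, 0.211, 0.01], [0.634, 0.329, 0.126]] top mean [0.564 0.265 0.12 ] top rect ((583.7975463867188, 270.18011474609375), (117.38372039794922, 97.15225982666016), 87.71038055419922)
scene 278 x,y,z 1/99% [[0.538, 0.212, 0.03], [0.639, 0.334, 0.124]] top mean [0.591 0.292 0.121] top rect ((588.566162109375, 272.25726318359375), (121.58352661132812, 101.4964828491211), 87.12044525146484)
```

The right crate slid and squared up; its near wall is now ~2 mm off the board edge. Starting the tipping arc.

```bash
python3 -m handwheel '[{"x":-3,"y":0,"z":0,"ax":0,"ay":0,"az":0},{"x":-4.4,"y":0,"z":-4.1,"ax":0,"ay":0,"az":0},{"x":-4.5,"y":0,"z":-4.1,"ax":0,"ay":0,"az":0},{"x":-4.6,"y":0,"z":-3.8,"ax":0,"ay":0,"az":0},{"x":-4.8,"y":0,"z":-3.6,"ax":0,"ay":0,"az":0},{"x":-5,"y":0,"z":-3.4,"ax":0,"ay":0,"az":0},{"x":-5,"y":0,"z":-3.2,"ax":0,"ay":0,"az":0},{"x":-5.3,"y":0,"z":-3,"ax":0,"ay":0,"az":0},{"x":-5.3,"y":0,"z":-2.7,"ax":0,"ay":0,"az":0},{"x":-5.4,"y":0,"z":-2.5,"ax":0,"ay":0,"az":0},{"x":-5.5,"y":0,"z":-2.2,"ax":0,"ay":0,"az":0}]'
python3 -c "
from h import *
crates('top',.05)"
```

```text
time_s: 4.62
eef_pos: [0.5525, -0.2472, 0.1338]
eef_rot: [-180.0, -0.1, -1.7]
force: [2.9, -0.6, 6.4]
gripper_width: 0.6
grip_force: 2.7
top 723 x,y,z 1/99% [[0.446, -0.3, 0.051], [0.579, -0.181, 0.154]] top mean [ 0.53  -0.233  0.149] top rect ((533.8783569335938, -239.57479858398438), (31.53403663635254, 119.13687133789062), 8.955628395080566)
top 331 x,y,z 1/99% [[0.533, 0.211, 0.061], [0.634, 0.329, 0.126]] top mean [0.565 0.264 0.12 ] top rect ((583.7144775390625, 269.73992919921875), (117.27178955078125, 97.55531311035156), 87.01263427734375)
```

```bash
python3 -m handwheel '[{"x":-5.6,"y":0,"z":-2,"ax":0,"ay":0,"az":0},{"x":-5.7,"y":0,"z":-1.7,"ax":0,"ay":0,"az":0},{"x":-5.7,"y":0,"z":-1.4,"ax":0,"ay":0,"az":0},{"x":-5.8,"y":0,"z":-1.2,"ax":0,"ay":0,"az":0},{"x":-5.8,"y":0,"z":-0.9,"ax":0,"ay":0,"az":0},{"x":-5.8,"y":0,"z":-0.6,"ax":0,"ay":0,"az":0},{"x":-5.8,"y":0,"z":-0.3,"ax":0,"ay":0,"az":0},{"x":-5.8,"y":0,"z":0,"ax":0,"ay":0,"az":0},{"x":-5.8,"y":0,"z":0,"ax":0,"ay":0,"az":0},{"x":-5.8,"y":0,"z":0,"ax":0,"ay":0,"az":0}]'
python3 -c "
from h import *
crates('top',.02)"
```

```text
time_s: 5.5
eef_pos: [0.4928, -0.2453, 0.1405]
eef_rot: [-180.0, 0.1, -1.8]
force: [0.2, 0.1, 0.1]
gripper_width: 0.6
grip_force: 0.0
top 1401 x,y,z 1/99% [[0.409, -0.297, 0.028], [0.558, -0.181, 0.153]] top mean [ 0.471 -0.227  0.149] top rect ((475.65057373046875, -238.7414093017578), (117.27554321289062, 32.093196868896484), 89.16645050048828)
top 362 x,y,z 1/99% [[0.534, 0.211, 0.023], [0.634, 0.329, 0.125]] top mean [0.565 0.264 0.12 ] top rect ((583.7028198242188, 269.8934631347656), (116.74198150634766, 97.16094970703125), 87.77922821044922)
```

```bash
python3 -m handwheel '[{"x":0,"y":0,"z":0,"ax":0,"ay":0,"az":0},{"x":0,"y":0,"z":-30,"ax":0,"ay":0,"az":0},{"x":0,"y":0,"z":-30,"ax":0,"ay":0,"az":0},{"x":0,"y":0,"z":-30,"ax":0,"ay":0,"az":0},{"x":0,"y":0,"z":-30,"ax":0,"ay":0,"az":0},{"x":0,"y":0,"z":-30,"ax":0,"ay":0,"az":0},{"x":0,"y":0,"z":0,"ax":0,"ay":0,"az":0}]'
python3 -c "
from h import *
crates('top',.02)"
```

```text
time_s: 6.13
eef_pos: [0.4977, -0.247, 0.2968]
eef_rot: [179.8, -0.6, -1.8]
force: [-0.2, -0.5, 0.2]
gripper_width: 0.598
grip_force: 0.0
top 2055 x,y,z 1/99% [[0.406, -0.297, 0.033], [0.555, -0.181, 0.152]] top mean [ 0.468 -0.239  0.147] top rect ((469.61639404296875, -239.1779022216797), (116.65113067626953, 29.97172737121582), 89.18043518066406)
top 354 x,y,z 1/99% [[0.534, 0.211, 0.025], [0.634, 0.329, 0.127]] top mean [0.563 0.265 0.121] top rect ((583.9456176757812, 269.904541015625), (117.16790008544922, 97.2751693725586), 88.01690673828125)
```

```bash
python3 -m handwheel '[{"x":0,"y":0,"z":0,"ax":0,"ay":0,"az":0},{"x":0,"y":0,"z":0,"ax":0,"ay":0,"az":0},{"x":0,"y":0,"z":0,"ax":0,"ay":0,"az":0},{"x":0,"y":0,"z":0,"ax":0,"ay":0,"az":0},{"x":0,"y":0,"z":0,"ax":0,"ay":0,"az":0}]'
python3 -c "
from h import *
crates('top',.02)
p,d=optics.grab_frame('scene');cv2.imwrite('pics/s1.png',cv2.resize(p[90:320,180:500,::-1],(640,460)))"
```

```text
time_s: 6.6
eef_pos: [0.494, -0.2455, 0.2902]
eef_rot: [-180.0, 0.1, -1.8]
force: [0.3, 0.6, 0.3]
gripper_width: 0.604
grip_force: 0.0
top 1995 x,y,z 1/99% [[0.406, -0.296, 0.032], [0.555, -0.181, 0.152]] top mean [ 0.468 -0.238  0.147] top rect ((468.609375, -239.03262329101562), (25.258872985839844, 117.1620101928711), 0.40157753229141235)
top 360 x,y,z 1/99% [[0.534, 0.211, 0.024], [0.634, 0.329, 0.126]] top mean [0.565 0.265 0.12 ] top rect ((583.8104858398438, 269.9901428222656), (117.03427124023438, 96.83676147460938), 88.05120849609375)
```

View pics/s1.png

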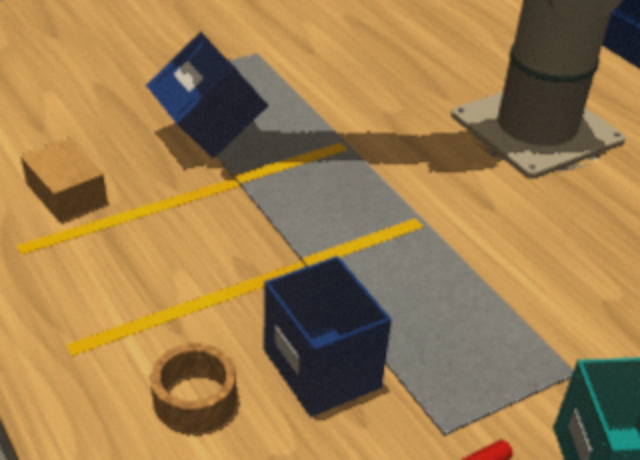

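The scene picture shows the right crate balanced on its lower edge at about 50° (crop px 205,95), its far wall up. It needs a small further nudge.

```bash
python3 -m handwheel '[{"x":20,"y":0,"z":0,"ax":0,"ay":0,"az":0},{"x":15,"y":0,"z":0,"ax":0,"ay":0,"az":0},{"x":0,"y":0,"z":25,"ax":0,"ay":0,"az":0},{"x":0,"y":0,"z":25,"ax":0,"ay":0,"az":0},{"x":0,"y":0,"z":25,"ax":0,"ay":0,"az":0},{"x":0,"y":0,"z":25,"ax":0,"ay":0,"az":0},{"x":0,"y":0,"z":25,"ax":0,"ay":0,"az":0},{"x":0,"y":0,"z":25,"ax":0,"ay":0,"az":0},{"x":0,"y":0,"z":7,"ax":0,"ay":0,"az":0},{"x":-7,"y":0,"z":0,"ax":0,"ay":0,"az":0},{"x":-7,"y":0,"z":0,"ax":0,"ay":0,"az":0},{"x":-6,"y":0,"z":0,"ax":0,"ay":0,"az":0},{"x":-6,"y":0,"z":0,"ax":0,"ay":0,"az":0},{"x":-6,"y":0,"z":0,"ax":0,"ay":0,"az":0},{"x":-6,"y":0,"z":0,"ax":0,"ay":0,"az":0},{"x":-6,"y":0,"z":0,"ax":0,"ay":0,"az":0}]'
python3 -m handwheel '[{"x":-6,"y":0,"z":0,"ax":0,"ay":0,"az":0},{"x":-6,"y":0,"z":0,"ax":0,"ay":0,"az":0},{"x":0,"y":0,"z":0,"ax":0,"ay":0,"az":0}]'
python3 -c "
from h import *
crates('top',.02)"
```

```text
time_s: 8.03
eef_pos: [0.4851, -0.2456, 0.1349]
eef_rot: [180.0, -0.1, -1.8]
force: [-1.0, -0.3, -0.8]
gripper_width: 0.598
grip_force: 0.0
time_s: 8.28
eef_pos: [0.4718, -0.2451, 0.1342]
eef_rot: [-180.0, 0.1, -1.8]
force: [-0.6, 0.9, -0.4]
gripper_width: 0.603
grip_force: 0.0
top 1235 x,y,z 1/99% [[0.384, -0.296, 0.038], [0.495, -0.178, 0.112]] top mean [ 0.421 -0.23   0.106] top rect ((439.438720703125, -239.30099487304688), (120.77947235107422, 113.82940673828125), 88.16085815429688)
top 355 x,y,z 1/99% [[0.534, 0.211, 0.023], [0.634, 0.329, 0.126]] top mean [0.566 0.263 0.12 ] top rect ((584.0800170898438, 270.0072021484375), (117.13220977783203, 96.6508560180664), 88.06893157958984)
```

Right crate now lies on its side on the board (top z 0.106, squared up). Moving to the left crate.

```bash
python3 -m handwheel '[{"x":0,"y":0,"z":-40,"ax":0,"ay":0,"az":0},{"x":0,"y":0,"z":-40,"ax":0,"ay":0,"az":0},{"x":0,"y":0,"z":-40,"ax":0,"ay":0,"az":0},{"x":0,"y":0,"z":-40,"ax":0,"ay":0,"az":0},{"x":11.5,"y":-34.6,"z":0,"ax":0,"ay":0,"az":0},{"x":11.5,"y":-34.6,"z":0,"ax":0,"ay":0,"az":0},{"x":11.5,"y":-34.6,"z":0,"ax":0,"ay":0,"az":0},{"x":11.5,"y":-34.6,"z":0,"ax":0,"ay":0,"az":0},{"x":11.5,"y":-34.6,"z":0,"ax":0,"ay":0,"az":0},{"x":11.5,"y":-34.6,"z":0,"ax":0,"ay":0,"az":0},{"x":11.5,"y":-34.6,"z":0,"ax":0,"ay":0,"az":0},{"x":11.5,"y":-34.6,"z":0,"ax":0,"ay":0,"az":0},{"x":11.5,"y":-34.6,"z":0,"ax":0,"ay":0,"az":0},{"x":11.5,"y":-34.6,"z":0,"ax":0,"ay":0,"az":0},{"x":11.5,"y":-34.6,"z":0,"ax":0,"ay":0,"az":0},{"x":11.5,"y":-34.6,"z":0,"ax":0,"ay":0,"az":0},{"x":11.5,"y":-34.6,"z":0,"ax":0,"ay":0,"az":0},{"x":11.5,"y":-34.6,"z":0,"ax":0,"ay":0,"az":0},{"x":11.5,"y":-34.6,"z":0,"ax":0,"ay":0,"az":0},{"x":0,"y":0,"z":0,"ax":0,"ay":0,"az":0}]'
python3 -m handwheel '[{"x":0,"y":0,"z":0,"ax":0,"ay":0,"az":0}]'
```

```text
time_s: 10.0
eef_pos: [0.661, 0.2788, 0.2921]
eef_rot: [-179.6, 0.1, -1.2]
force: [-0.7, 0.5, -0.8]
gripper_width: 0.604
grip_force: 0.0
time_s: 10.08
eef_pos: [0.6612, 0.2717, 0.2927]
eef_rot: [-180.0, 0.1, -1.5]
force: [0.6, -0.1, -0.2]
gripper_width: 0.601
grip_force: 0.0
```

```bash
python3 -m handwheel '[{"x":0,"y":2,"z":30,"ax":0,"ay":0,"az":0},{"x":0,"y":0,"z":30,"ax":0,"ay":0,"az":0},{"x":0,"y":0,"z":30,"ax":0,"ay":0,"az":0},{"x":0,"y":0,"z":30,"ax":0,"ay":0,"az":0},{"x":0,"y":0,"z":30,"ax":0,"ay":0,"az":0},{"x":0,"y":0,"z":30,"ax":0,"ay":0,"az":0},{"x":0,"y":0,"z":11,"ax":0,"ay":0,"az":0},{"x":0,"y":0,"z":0,"ax":0,"ay":0,"az":0},{"x":-5,"y":0,"z":0,"ax":0,"ay":0,"az":0},{"x":-5,"y":0,"z":0,"ax":0,"ay":0,"az":0},{"x":-5,"y":0,"z":0,"ax":0,"ay":0,"az":0},{"x":-5,"y":0,"z":0,"ax":0,"ay":0,"az":0},{"x":-5,"y":0,"z":0,"ax":0,"ay":0,"az":0},{"x":-5,"y":0,"z":0,"ax":0,"ay":0,"az":0},{"x":-5,"y":0,"z":0,"ax":0,"ay":0,"az":0},{"x":-4,"y":0,"z":0,"ax":0,"ay":0,"az":0},{"x":0,"y":0,"z":0,"ax":0,"ay":0,"az":0}]'
python3 -c "
from h import *
crates('top',.05)"
```

```text
time_s: 11.5
eef_pos: [0.624, 0.2682, 0.1051]
eef_rot: [-179.9, -0.2, -1.7]
force: [4.0, -0.4, 3.6]
gripper_width: 0.601
grip_force: 2.2
top 1941 x,y,z 1/99% [[0.384, -0.297, 0.082], [0.498, -0.179, 0.112]] top mean [ 0.44  -0.237  0.106] top rect ((440.783203125, -239.65049743652344), (121.59651947021484, 116.77911376953125), 88.60057067871094)
top 112 x,y,z 1/99% [[0.515, 0.268, 0.07], [0.6, 0.329, 0.126]] top mean [0.534 0.31  0.12 ] top rect ((545.3352661132812, 317.5599365234375), (105.37989807128906, 50.20987319946289), 34.80811309814453)
```

```bash
python3 -m handwheel '[{"x":-3,"y":0,"z":1,"ax":0,"ay":0,"az":0},{"x":-3,"y":0,"z":1,"ax":0,"ay":0,"az":0},{"x":-4.4,"y":0,"z":-4.1,"ax":0,"ay":0,"az":0},{"x":-4.5,"y":0,"z":-4.1,"ax":0,"ay":0,"az":0},{"x":-4.6,"y":0,"z":-3.8,"ax":0,"ay":0,"az":0},{"x":-4.8,"y":0,"z":-3.6,"ax":0,"ay":0,"az":0},{"x":-5,"y":0,"z":-3.4,"ax":0,"ay":0,"az":0},{"x":-5,"y":0,"z":-3.2,"ax":0,"ay":0,"az":0},{"x":-5.3,"y":0,"z":-3,"ax":0,"ay":0,"az":0},{"x":-5.3,"y":0,"z":-2.7,"ax":0,"ay":0,"az":0},{"x":-5.4,"y":0,"z":-2.5,"ax":0,"ay":0,"az":0},{"x":-5.5,"y":0,"z":-2.2,"ax":0,"ay":0,"az":0}]'
python3 -c "
from h import *
crates('top',.05)"
```

```text
time_s: 12.55
eef_pos: [0.567, 0.2695, 0.1345]
eef_rot: [-180.0, -0.0, -1.8]
force: [2.9, 0.3, 4.6]
gripper_width: 0.6
grip_force: 2.4
top 1939 x,y,z 1/99% [[0.384, -0.298, 0.089], [0.498, -0.179, 0.112]] top mean [ 0.44  -0.238  0.106] top rect ((440.86505126953125, -239.38722229003906), (120.92985534667969, 116.75875091552734), 88.28797149658203)
top 208 x,y,z 1/99% [[0.462, 0.287, 0.053], [0.536, 0.332, 0.146]] top mean [0.528 0.329 0.142] top rect ((527.8486328125, 328.5677185058594), (0.5418017506599426, 26.403589248657227), 89.71282958984375)
```

```bash
python3 -m handwheel '[{"x":-5.6,"y":0,"z":-2,"ax":0,"ay":0,"az":0},{"x":-5.7,"y":0,"z":-1.7,"ax":0,"ay":0,"az":0},{"x":-5.7,"y":0,"z":-1.4,"ax":0,"ay":0,"az":0},{"x":-5.8,"y":0,"z":-1.2,"ax":0,"ay":0,"az":0},{"x":-5.8,"y":0,"z":-0.9,"ax":0,"ay":0,"az":0},{"x":-5.8,"y":0,"z":-0.6,"ax":0,"ay":0,"az":0},{"x":-5.8,"y":0,"z":-0.3,"ax":0,"ay":0,"az":0},{"x":-5.8,"y":0,"z":0,"ax":0,"ay":0,"az":0},{"x":-5.8,"y":0,"z":0,"ax":0,"ay":0,"az":0},{"x":-5.8,"y":0,"z":0,"ax":0,"ay":0,"az":0},{"x":-5.8,"y":0,"z":0,"ax":0,"ay":0,"az":0},{"x":-5.6,"y":0,"z":0,"ax":0,"ay":0,"az":0},{"x":-5.6,"y":0,"z":0,"ax":0,"ay":0,"az":0},{"x":-5.6,"y":0,"z":0,"ax":0,"ay":0,"az":0}]'
python3 -m handwheel '[{"x":0,"y":0,"z":0,"ax":0,"ay":0,"az":0},{"x":0,"y":0,"z":-35,"ax":0,"ay":0,"az":0},{"x":0,"y":0,"z":-35,"ax":0,"ay":0,"az":0},{"x":0,"y":0,"z":-35,"ax":0,"ay":0,"az":0},{"x":0,"y":0,"z":-35,"ax":0,"ay":0,"az":0},{"x":0,"y":0,"z":-20,"ax":0,"ay":0,"az":0}]'
python3 -c "
from h import *
crates('top',.05)
p,d=optics.grab_frame('scene');cv2.imwrite('pics/s2.png',cv2.resize(p[90:320,180:500,::-1],(640,460)))"
```

```text
time_s: 13.77
eef_pos: [0.4862, 0.2717, 0.1418]
eef_rot: [180.0, 0.0, -1.8]
force: [-1.0, 0.8, 0.1]
gripper_width: 0.602
grip_force: 0.0
time_s: 14.27
eef_pos: [0.4883, 0.2725, 0.306]
eef_rot: [-179.8, -0.3, -1.8]
force: [0.7, 0.1, 0.1]
gripper_width: 0.597
grip_force: 0.0
top 1930 x,y,z 1/99% [[0.384, -0.297, 0.09], [0.498, -0.179, 0.112]] top mean [ 0.44  -0.238  0.106] top rect ((440.78448486328125, -239.34536743164062), (121.27344512939453, 116.64177703857422), 88.22234344482422)
```

View pics/s2.png

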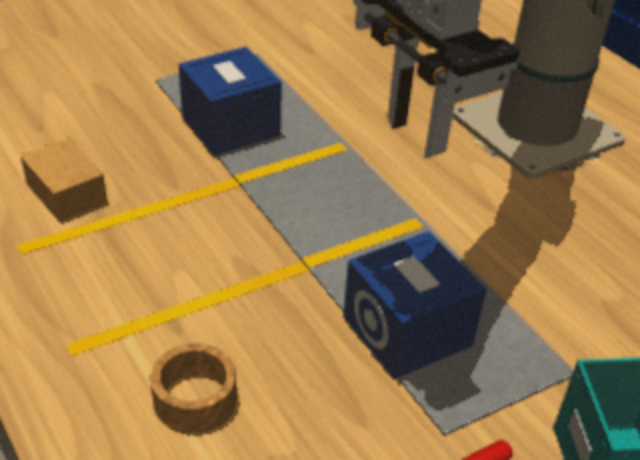

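The stamp (ring and dot) shows on the left crate's underside at crop px (371,318). The right crate's underside shows none, so left is the stamped one. I'll move the gripper left and turn it across for a two-finger sideways push.

```bash
python3 -c "
from h import *
print(np.round(monitor.observe()['joints'],1))"
python3 -m handwheel '[{"x":0,"y":-35,"z":0,"ax":0,"ay":0,"az":0},{"x":0,"y":-35,"z":0,"ax":0,"ay":0,"az":0},{"x":0,"y":-35,"z":0,"ax":0,"ay":0,"az":0},{"x":0,"y":-10,"z":0,"ax":0,"ay":0,"az":0},{"x":0,"y":0,"z":0,"ax":0,"ay":0,"az":0}]'
python3 -c "
from h import *
crates('top',.02)"
```

```text
[ -29.9   22.6   -3.2   93.9    1.4   63.  -125.2]
time_s: 14.78
eef_pos: [0.4885, 0.39, 0.2998]
eef_rot: [180.0, 0.2, -1.5]
force: [0.6, -0.5, 0.8]
gripper_width: 0.602
grip_force: 0.0
top 1937 x,y,z 1/99% [[0.384, -0.298, 0.088], [0.498, -0.179, 0.112]] top mean [ 0.44  -0.238  0.106] top rect ((440.634521484375, -239.90716552734375), (121.20722961425781, 116.44548797607422), 88.4844970703125)
top 1839 x,y,z 1/99% [[0.4, 0.215, 0.099], [0.515, 0.332, 0.112]] top mean [0.458 0.273 0.106] top rect ((457.70867919921875, 274.4008483886719), (119.69100189208984, 117.05774688720703), 88.32396697998047)
```

```bash
python3 -m handwheel '[{"x":-13,"y":0,"z":0,"ax":0,"ay":0,"az":-6.9},{"x":-13,"y":0,"z":0,"ax":0,"ay":0,"az":-6.9},{"x":0,"y":0,"z":0,"ax":0,"ay":0,"az":-6.9},{"x":0,"y":0,"z":0,"ax":0,"ay":0,"az":-6.9},{"x":0,"y":0,"z":0,"ax":0,"ay":0,"az":-6.9},{"x":0,"y":0,"z":0,"ax":0,"ay":0,"az":-6.9},{"x":0,"y":0,"z":0,"ax":0,"ay":0,"az":-6.9},{"x":0,"y":0,"z":0,"ax":0,"ay":0,"az":-6.9},{"x":0,"y":0,"z":0,"ax":0,"ay":0,"az":-6.9},{"x":0,"y":0,"z":0,"ax":0,"ay":0,"az":-6.9},{"x":0,"y":0,"z":0,"ax":0,"ay":0,"az":-6.9},{"x":0,"y":0,"z":0,"ax":0,"ay":0,"az":-6.9},{"x":0,"y":0,"z":0,"ax":0,"ay":0,"az":-7},{"x":0,"y":0,"z":0,"ax":0,"ay":0,"az":0},{"x":0,"y":0,"z":0,"ax":0,"ay":0,"az":0}]' 70
```

```text
time_s: 16.08
eef_pos: [0.4652, 0.3836, 0.3015]
eef_rot: [180.0, 0.1, 87.7]
force: [0.7, -0.7, 0.1]
gripper_width: 0.703
grip_force: 0.0
```

```bash
python3 -m handwheel '[{"x":0,"y":0,"z":30,"ax":0,"ay":0,"az":0},{"x":0,"y":0,"z":30,"ax":0,"ay":0,"az":0},{"x":0,"y":0,"z":30,"ax":0,"ay":0,"az":0},{"x":0,"y":0,"z":30,"ax":0,"ay":0,"az":0},{"x":0,"y":0,"z":30,"ax":0,"ay":0,"az":0},{"x":0,"y":0,"z":30,"ax":0,"ay":0,"az":0},{"x":0,"y":0,"z":30,"ax":0,"ay":0,"az":0},{"x":0,"y":0,"z":30,"ax":0,"ay":0,"az":0},{"x":0,"y":0,"z":12,"ax":0,"ay":0,"az":0},{"x":0,"y":0,"z":0,"ax":0,"ay":0,"az":0},{"x":-10,"y":0,"z":0,"ax":0,"ay":0,"az":0},{"x":-10,"y":0,"z":0,"ax":0,"ay":0,"az":0},{"x":-8,"y":0,"z":0,"ax":0,"ay":0,"az":0},{"x":-8,"y":0,"z":0,"ax":0,"ay":0,"az":0},{"x":-8,"y":0,"z":0,"ax":0,"ay":0,"az":0},{"x":-8,"y":0,"z":0,"ax":0,"ay":0,"az":0},{"x":-8,"y":0,"z":0,"ax":0,"ay":0,"az":0},{"x":-8,"y":0,"z":0,"ax":0,"ay":0,"az":0}]'
python3 -c "
from h import *
crates('scene',.02)"
```

```text
time_s: 17.58
eef_pos: [0.4631, 0.3204, 0.0513]
eef_rot: [179.8, -0.3, 88.1]
force: [1.4, 6.1, 5.1]
gripper_width: 0.701
grip_force: 2.8
scene 643 x,y,z 1/99% [[0.388, -0.293, 0.103], [0.505, -0.178, 0.111]] top mean [ 0.448 -0.232  0.106] top rect ((445.5855712890625, -235.86830139160156), (121.22227478027344, 120.85784149169922), 89.33488464355469)
scene 427 x,y,z 1/99% [[0.404, 0.194, 0.057], [0.53, 0.313, 0.192]] top mean [0.513 0.298 0.192] top rect ((520.4048461914062, 298.88592529296875), (44.50534439086914, 64.7966079711914), 57.17460632324219)
```

```bash
python3 -m handwheel '[{"x":-10,"y":0,"z":0,"ax":0,"ay":0,"az":0},{"x":-10,"y":0,"z":0,"ax":0,"ay":0,"az":0},{"x":-10,"y":0,"z":0,"ax":0,"ay":0,"az":0},{"x":-10,"y":0,"z":0,"ax":0,"ay":0,"az":0},{"x":-10,"y":0,"z":0,"ax":0,"ay":0,"az":0},{"x":-10,"y":0,"z":0,"ax":0,"ay":0,"az":0},{"x":-10,"y":0,"z":0,"ax":0,"ay":0,"az":0},{"x":-10,"y":0,"z":0,"ax":0,"ay":0,"az":0},{"x":-10,"y":0,"z":0,"ax":0,"ay":0,"az":0},{"x":-10,"y":0,"z":0,"ax":0,"ay":0,"az":0},{"x":-10,"y":0,"z":0,"ax":0,"ay":0,"az":0},{"x":-10,"y":0,"z":0,"ax":0,"ay":0,"az":0},{"x":-10,"y":0,"z":0,"ax":0,"ay":0,"az":0},{"x":-10,"y":0,"z":0,"ax":0,"ay":0,"az":0},{"x":-10,"y":0,"z":0,"ax":0,"ay":0,"az":0},{"x":-8,"y":0,"z":0,"ax":0,"ay":0,"az":0},{"x":-5,"y":0,"z":0,"ax":0,"ay":0,"az":0},{"x":0,"y":0,"z":0,"ax":0,"ay":0,"az":0}]'
python3 -c "
from h import *
crates('scene',.02);crates('top',.02)"
```

```text
time_s: 19.13
eef_pos: [0.4566, 0.1538, 0.05]
eef_rot: [180.0, 0.0, 88.0]
force: [0.6, 1.1, 0.4]
gripper_width: 0.694
grip_force: 0.6
scene 644 x,y,z 1/99% [[0.387, -0.292, 0.102], [0.505, -0.179, 0.11]] top mean [ 0.448 -0.232  0.106] top rect ((445.37548828125, -235.32901000976562), (117.36312866210938, 121.3680419921875), 88.24769592285156)
scene 138 x,y,z 1/99% [[0.402, 0.026, 0.103], [0.515, 0.117, 0.109]] top mean [0.474 0.066 0.106] top rect ((458.2489013671875, 69.00493621826172), (116.43577575683594, 95.48503875732422), 2.097094774246216)
top 1782 x,y,z 1/99% [[0.384, -0.297, 0.069], [0.498, -0.179, 0.111]] top mean [ 0.444 -0.241  0.106] top rect ((440.7579345703125, -239.60031127929688), (121.64627075195312, 116.70935821533203), 88.4607925415039)
top 118 x,y,z 1/99% [[0.483, 0.026, 0.1], [0.508, 0.069, 0.113]] top mean [0.498 0.043 0.106] top rect ((495.8499450683594, 47.344581604003906), (44.66674041748047, 22.767351150512695), 86.42603302001953)
```

```bash
python3 -m handwheel '[{"x":-10,"y":0,"z":0,"ax":0,"ay":0,"az":0},{"x":-10,"y":0,"z":0,"ax":0,"ay":0,"az":0},{"x":-10,"y":0,"z":0,"ax":0,"ay":0,"az":0},{"x":-10,"y":0,"z":0,"ax":0,"ay":0,"az":0},{"x":-10,"y":0,"z":0,"ax":0,"ay":0,"az":0},{"x":-10,"y":0,"z":0,"ax":0,"ay":0,"az":0},{"x":-10,"y":0,"z":0,"ax":0,"ay":0,"az":0},{"x":-8,"y":0,"z":0,"ax":0,"ay":0,"az":0},{"x":-6,"y":0,"z":0,"ax":0,"ay":0,"az":0},{"x":-3,"y":0,"z":0,"ax":0,"ay":0,"az":0},{"x":0,"y":0,"z":0,"ax":0,"ay":0,"az":0},{"x":10,"y":0,"z":0,"ax":0,"ay":0,"az":0},{"x":30,"y":0,"z":0,"ax":0,"ay":0,"az":0},{"x":30,"y":0,"z":0,"ax":0,"ay":0,"az":0},{"x":0,"y":0,"z":-40,"ax":0,"ay":0,"az":0},{"x":0,"y":0,"z":-40,"ax":0,"ay":0,"az":0},{"x":0,"y":0,"z":-40,"ax":0,"ay":0,"az":0},{"x":30,"y":0,"z":-40,"ax":0,"ay":0,"az":0},{"x":40,"y":0,"z":-10,"ax":0,"ay":0,"az":0},{"x":40,"y":0,"z":0,"ax":0,"ay":0,"az":0}]'
python3 -m handwheel '[{"x":40,"y":0,"z":0,"ax":0,"ay":0,"az":0},{"x":40,"y":0,"z":0,"ax":0,"ay":0,"az":0},{"x":40,"y":0,"z":0,"ax":0,"ay":0,"az":0},{"x":0,"y":0,"z":0,"ax":0,"ay":0,"az":0},{"x":0,"y":0,"z":0,"ax":0,"ay":0,"az":0}]'
python3 -c "
from h import *
crates('top',.02)
p,d=optics.grab_frame('top');cv2.imwrite('pics/t3.png',p[130:370,100:570,::-1])
p,d=optics.grab_frame('scene');cv2.imwrite('pics/s3.png',p[60:420,100:560,::-1])"
```

```text
time_s: 20.9
eef_pos: [0.4614, 0.2454, 0.2171]
eef_rot: [179.6, -0.2, 87.9]
force: [0.4, 1.0, -0.5]
gripper_width: 0.694
grip_force: 0.0
time_s: 21.32
eef_pos: [0.4615, 0.3667, 0.213]
eef_rot: [-179.9, -0.1, 88.4]
force: [0.1, -0.9, -0.6]
gripper_width: 0.701
grip_force: 0.0
top 1955 x,y,z 1/99% [[0.384, -0.298, 0.079], [0.498, -0.179, 0.112]] top mean [ 0.44  -0.238  0.106] top rect ((440.76983642578125, -239.62893676757812), (121.33601379394531, 116.71578979492188), 88.5147476196289)
top 1980 x,y,z 1/99% [[0.39, -0.06, 0.042], [0.505, 0.059, 0.112]] top mean [ 0.447 -0.002  0.106] top rect ((447.8594055175781, -2.706096649169922), (119.61863708496094, 117.26390075683594), 87.88190460205078)
```

View pics/t3.png

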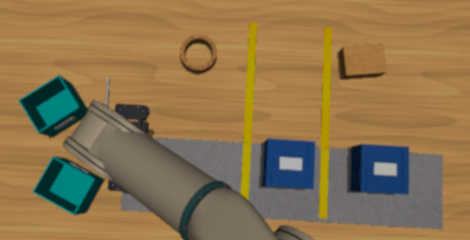

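View pics/s3.png

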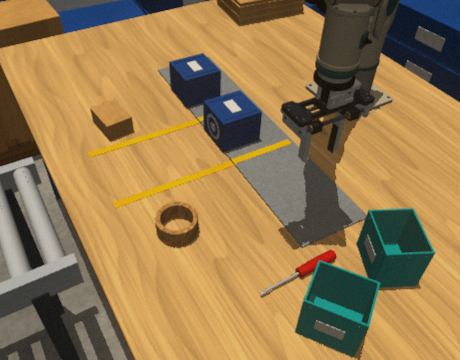

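Both crates lie on their sides. The stamped one (crop px 290,163) is centred between the tape lines and straight; the plain one (380,168) lies outside the lane. The tape roll, carton and screwdriver are where they started, and the gripper is clear.

```bash
python3 -c "
from station import job_done
print(job_done())"
```

```text
the job is handed in; nothing more can be done
None
```

I handed in the job at about 21 s: both crates lie tipped on their sides, the stamped one straight and centred in the dispatch lane, the plain one outside it, and the last pictures show the bystanders undisturbed.

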